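# Clamp a lidded tub in the crank-down lid press

## Task

Clamp the lidded food tub in the lid press: swing the folding crank handle out until it stands upright, crank it clockwise until the press plate bears down firmly on the lid (you feel the crank get clearly heavier) without crushing the tub, then fold the handle back down flat over the crank and let go, leaving the tub clamped. Keep off the plate itself and leave the other things on the bench where they are.

Things in the scene. Friction and masses are not known exactly. Their poses are not given: they have to be found in the camera images.
- press: Aluminium lid press, fixed on the bench. Origin: underside centre, on the vertical crank axis; z up. Base 220 (x) x 270 (y) x 25 mm; columns 28 mm across at y = +-100 mm; crossbar 60 x 250 mm on top, its top at 177.5 mm, bolt caps over the columns to 186 mm. A white tub with a grey lid (114 mm across, 70 mm tall) already stands under the plate.
- crank_axis (a point): On the crank axis, at the top of the bearing boss (40 mm across), 190 mm above the bench. The dark steel crank arm turns on it: 24 mm wide, top at 203 mm, pivot cheeks at its outer end to 228 mm. The crank does not rise or sink as it turns. Its friction needs 0.42 N m (7 N at the handle) to turn with the plate free (2 to 6 N when read at rest between strokes) and holds it where it is left, loaded too.
- crank_pivot (a point): Pivot of the folding handle at the outer end of the crank arm: 60 mm from the crank axis, 218 mm above the bench. The handle folds about a level axis square to the arm. Folded, it lies level from here back along the arm, across the crank axis and 38 mm beyond it; swung out it stands straight up from here.
- grip_end (a point): Centre of the handle's free end, 98 mm from the pivot. Its last 80 mm is a round black grip, 20 mm across, that spins freely about its own length, so it can be held fast and carried round with a fixed hand. Folded, its underside is 5 mm above the crank arm and its last 25 mm overhang freely, 18 mm above the boss.
- crank (a joint): Crank angle, rad; grows clockwise seen from above, lowering the plate 0.00382 m per rad (24 mm a turn). Starts between -1.2 and 0.3. Once the plate is on the lid, each 10 N on the lid adds about 0.64 N to the push at the handle. Well clamped is 40 to 100 N on the lid, that is 2.5 to 6.5 N more push than when running free; above 120 N the tub is crushed.
- handle (a joint): Fold angle of the handle, rad: 0 = folded flat, 1.57 = standing upright, stop at 1.70 (leaning slightly outwards). Starts between 0 and 0.1. The pivot has no catch; its friction (0.12 N m) holds the handle wherever it is left, so while cranking the hand must carry it round on a 60 mm circle.
- plate: Round steel press plate under the crossbar, 104 mm across; origin at the centre of its underside, z up; moves only up and down. The tub stands on a white packing board of unknown height: the gap from plate to lid is 6 to 24 mm, not measured, to be felt. After touch the load on the lid grows gradually (sprung plate): 40 N about 0.75 rad after first touch, then 50 to 60 N more per rad.
- spare_tub: Bystander: another white tub with a grey lid, 114 mm across, 70 mm tall, standing on the bench beside the press; origin at the centre of its underside.
- bowl: Bystander: an open steel bowl, 140 mm across, 60 mm tall, on the bench on the other side of the press; origin at the centre of its underside.
- spatula: Bystander: a spatula lying on the bench behind the press; origin at its underside, x along it.

How it is judged:
By the outcome, as a careful person would: the job done as asked, in the order asked, and still so for the second after the job is handed in, with the robot touching nothing.
It also fails if it takes over 72 s, if anything falls off the work surface, if the arm or the gripper's body presses on something with over 40 N, if the wrist force passes 120 N, or if a joint passes its speed limit or range.

## Robot

A 7-joint arm with a two-finger parallel gripper is mounted at the origin on the work surface. World frame = base frame: x ahead of the robot, y to its left, z up, the work surface at z = 0. Lengths are in m, angles in rad, forces in N, time in s.
With the tool pointing down it reaches from about 0.35 to 0.9 m from the base axis. Payload 8.1 kg.
Tool frame: the origin (TCP) lies midway between the tips of the shut fingers; the grasp point (between the pads) lies arm.hold_point_z behind it (arm.hold_point_z is the distance from the TCP to the grasp point, in m); z points along the fingers, x is the direction in which the jaws open and shut, and the axes are right-handed (so a half turn about z gives the same grasp; the last joint's range is limited). The gripper opens to 92 mm and grips with 3 to 60 N. Pads are 19 mm wide; open, the fingers measure 130 mm over their backs; the gripper's body (75 mm by 190 mm) begins 47 mm behind the grasp point.
Start: joints at [1.154, 0.434, 0.025, 1.573, -0.012, 1.134, -0.075], TCP at [0.193, -0.595, 0.227] pointing down, gripper open.
Joint ranges: [-2.62, 2.62], [-0.44, 2.09], [-1.27, 1.32], [0.08, 2.57], [-1.32, 4.46], [0.12, 2], [-2.74, 2.74]. Speed limits (rad/s): [2.22, 2.22, 3.01, 3.01, 3.14, 3.14, 3.14].

## Interface

Orientations are given as a rotation vector (axis times angle).
In Python, from cell import arm gives the robot as it stands.
- The arm moves only by the shell command python3 -m pendant 'ROWS' [FORCE]. ROWS is JSON, a list of rows, each an object with "dp": the shift along the tool's x, y, z in m, a list of three; "rotation": the turn, a rotation vector about the tool's x, y, z in rad, a list of three; "fingers": the closure, from -1 (fully open) to 1 (shut). In form: [{"dp": [x, y, z], "rotation": [rx, ry, rz], "fingers": fingers}, ...]. A call has 1 to 20 rows; each row is the pose to reach, as a shift and turn from the pose measured when the call began, along the tool's axes at that moment; what a row does not reach only later rows make up. A row lasts 1/8 s, in which the tool goes at most 62.5 mm and 10.7 degrees, less where a joint would pass 70% of its speed; a pose out of reach is approached as far as the arm can. A call with a gripper value outside its range is refused whole. The fingers move at their own pace and stop on an object; FORCE is the grip in N (left out, the last holds). Time passes only in rows, so rows that repeat a pose let the fingers close. It gives the time, the measured TCP pose, the force and the opening at its end, in the units of the state.
- arm.observe(): the state, without advancing time (a new reading comes with each control period).
- arm.get_image(name): name is "scene" or "top" or "wrist"; returns the picture (400x640x3 uint8, blue, green, red); there is no depth.
- arm.camera_params(name): a dict with "camera_matrix" (3x3 intrinsics, pixels), "rvec" (rotation vector, rad) and "tvec" (3), from world to camera coordinates, as OpenCV has them. Camera axes: x right, y down, z forward; pixel columns grow to the right and rows downward; lengths in m; the calibration is good to about 2 mm. The wrist camera is an equidistant fisheye: a pixel r from the principal point sees the ray r / f radians off the axis. A picture is of the moment at which its call begins: read the wrist's pose just before it. camera_params takes no time and is no camera call; for the wrist camera it gives the pose at the moment of the call.
- arm.sign_off(): hands the job in, once; it reports no verdict.
The state is a dict: "clock": time; "joints": joint angles; "dq": joint speeds; "joint_efforts": joint torques, N m; "position": TCP position; "ee_rot": TCP orientation; "force": force on the tool from outside, world axes, zero at the start; "ft_torque": the same for the moment, N m; "width": opening from 0.0 (shut) to 1.0 (fully open).
Only numpy, scipy, OpenCV 4.12 (cv2) and the standard library are available. Lean on these libraries where they do the work, as an engineer would, in place of code of your own. Each camera call takes 0.05 s, during which the arm holds its last target.

## Working session

There is one attempt and no reset: what is moved stays moved. The work goes in short steps, Python scripts to look and compute and a shell command to move; the robot and the scene stay as the last step left them, time stands still between calls to the robot, and variables do not carry over. Pictures are saved under pics/ and viewed, and the job is handed in when it is done.

```bash
ls; mkdir -p pics
python3 - <<'E'
from cell import arm
import cv2
print(arm.observe()); print(arm.hold_point_z)
for n in("scene","top","wrist"):
    print(n,arm.camera_params(n)); cv2.imwrite(f"pics/{n}0.png",arm.get_image(n))
E
```

```text
pics
{'clock': 0.0, 'joints': array([ 1.1544271 ,  0.43521437,  0.02500266,  1.57410219, -0.01155842,
        1.13402806, -0.07512142]), 'dq': array([ 3.02307697e-03, -1.00030136e-03,  5.79317522e-04,  6.21695671e-04,
       -9.32058159e-04,  6.43730448e-05, -4.08914996e-05]), 'joint_efforts': array([ 1.03710521e-03, -6.67850518e+01,  9.85643081e-01, -3.14460683e+01,
       -6.03769999e-02,  4.26385424e-02,  1.36416920e-04]), 'position': array([ 0.19265658, -0.59401463,  0.22594874]), 'ee_rot': array([-2.54051670e+00,  1.84674580e+00,  2.20796544e-03]), 'force': array([-0.03336332,  1.16401021,  0.31108725]), 'ft_torque': array([-0.04007671,  0.01129669,  0.06503842]), 'width': 1.001715929876575}
0.0188
scene {'camera_matrix': array([[438.01942375,   0.        , 319.12294945],
       [  0.        , 438.01942375, 203.29774853],
       [  0.        ,   0.        ,   1.        ]]), 'rvec': array([ 2.16575154,  0.7471792 , -0.336963  ]), 'tvec': array([-0.49244115, -0.10953039,  1.50588396])}
top {'camera_matrix': array([[480.6452974 ,   0.        , 322.61050121],
       [  0.        , 480.6452974 , 202.6226362 ],
       [  0.        ,   0.        ,   1.        ]]), 'rvec': array([ 2.19441916, -2.19104736,  0.07729162]), 'tvec': array([0.03759682, 0.59910053, 1.36118723])}
wrist {'camera_matrix': array([[309.70691629,   0.        , 323.70577499],
       [  0.        , 309.70691629, 194.97165987],
       [  0.        ,   0.        ,   1.        ]]), 'rvec': array([-2.34823515,  1.70762121,  0.24504665]), 'tvec': array([-0.62335257, -0.03474165,  0.3911425 ])}
```

View pics/scene0.png

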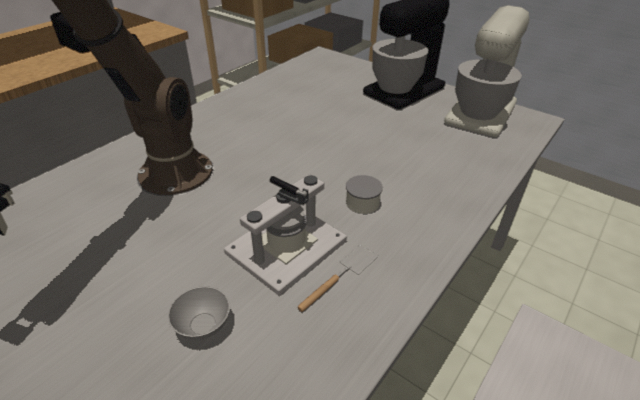

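View pics/top0.png

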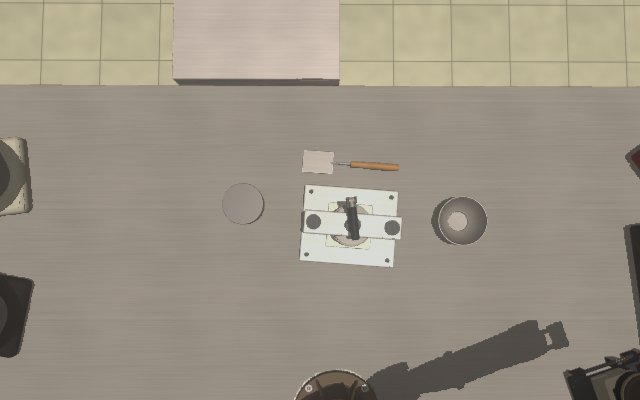

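View pics/wrist0.png

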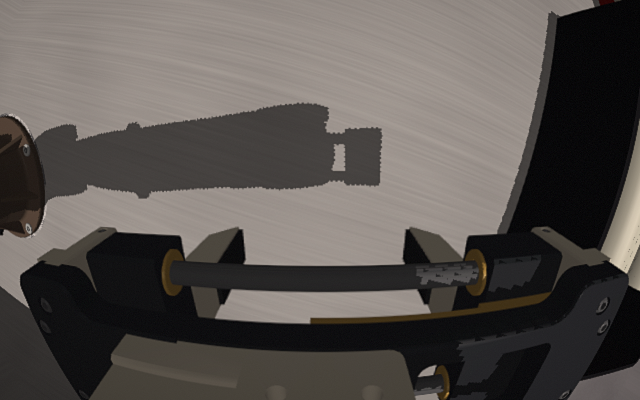

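```bash
cat > h.py <<'E'
import numpy as np, cv2
from cell import arm
def cam(n):
    p=arm.camera_params(n); return p['camera_matrix'],cv2.Rodrigues(np.array(p['rvec']))[0],np.array(p['tvec'])
def proj(n,X):
    K,R,t=cam(n); X=np.atleast_2d(X); c=X@R.T+t
    return (c[:,:2]/c[:,2:])*K[0,0]+K[:2,2]
def onplane(n,uv,z):
    K,R,t=cam(n); d=R.T@np.linalg.inv(K)@np.array([uv[0],uv[1],1.]); o=-R.T@t
    return o+d*(z-o[2])/d[2]
def pix(n,f,box,s,draw=None):
    im=arm.get_image(n); 
    if draw is not None:
        for q in draw: cv2.circle(im,tuple(int(round(v)) for v in q),1,(0,0,255),-1)
    x,y,w,h=box; cv2.imwrite(f,cv2.resize(im[y:y+h,x:x+w],None,fx=s,fy=s,interpolation=cv2.INTER_CUBIC))
E
python3 - <<'E'
import cv2
a=cv2.imread('pics/top0.png')[170:280,280:420]; cv2.imwrite('pics/t0z.png',cv2.resize(a,None,fx=5,fy=5,interpolation=2))
a=cv2.imread('pics/scene0.png')[165:295,215:355]; cv2.imwrite('pics/s0z.png',cv2.resize(a,None,fx=4.5,fy=4.5,interpolation=2))
E
```

```text
(no output)
```

View pics/t0z.png

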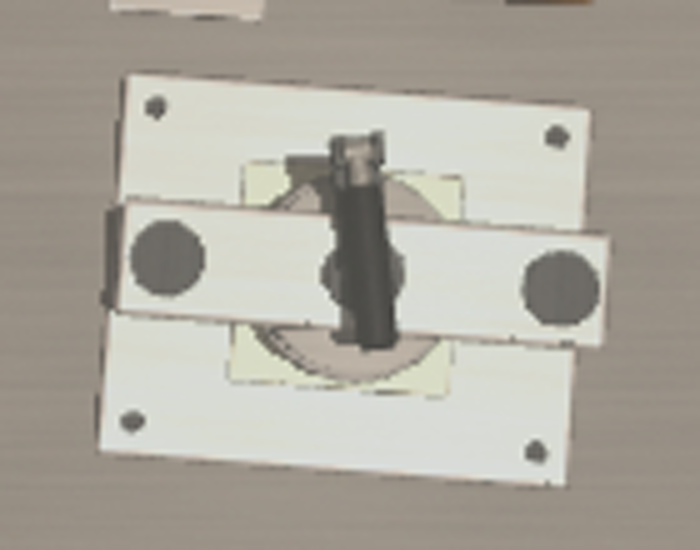

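View pics/s0z.png

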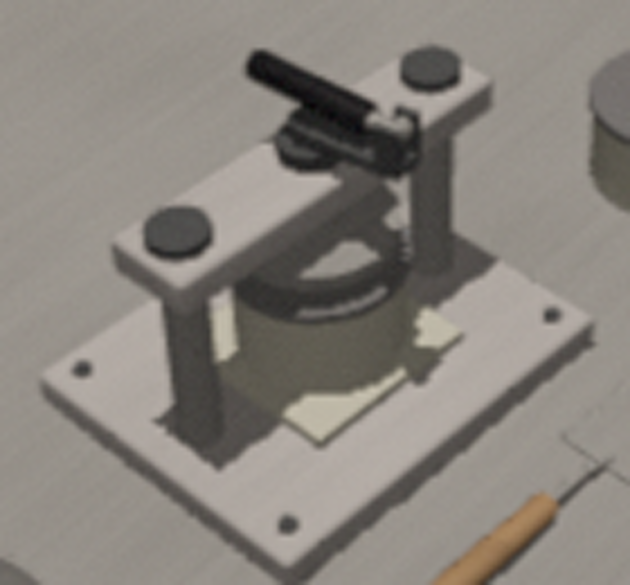

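Run:
```python
from h import *
a=onplane('top',(280+167/5,170+258/5),.186);b=onplane('top',(280+561/5,170+289/5),.186)
c=(a+b)/2; print('caps',a,b,c,np.linalg.norm(a-b), 'yaw',np.degrees(np.arctan2(-(a-b)[0],(a-b)[1])))
base=[onplane('top',(280+u/5,170+v/5),.025)for u,v in((127,76),(590,108),(567,485),(100,452))]; print(base,np.mean(base,0))
p=onplane('top',(280+357/5,170+158/5),.222); g=onplane('top',(280+377/5,170+345/5),.222)
print('pivot',p,'grip',g,np.linalg.norm(p-g),np.linalg.norm(p[:2]-c[:2]))
d=(p-c)[:2];print('ang',np.degrees(np.arctan2(d[1],d[0])))
d=(p-g)[:2];print('ang h',np.degrees(np.arctan2(d[1],d[0])))
# scene grip end
print('scene grip end @.22', onplane('scene',(215+262/4.5,165+66/4.5),.222), 'pivot',onplane('scene',(215+400/4.5,165+130/4.5),.218))
print(proj('top',[[*c[:2],.19]]))
```

```text
caps [0.54056655 0.0628279  0.186     ] [ 0.52526309 -0.13552215  0.186     ] [ 0.53291482 -0.03634712  0.186     ] 0.19893952999608933 yaw -4.411845824529046
[array([0.6485635 , 0.08792159, 0.025     ]), array([ 0.63068319, -0.17744529,  0.025     ]), array([ 0.41598588, -0.16252847,  0.025     ]), array([0.43436912, 0.10246591, 0.025     ])] [ 0.53240042 -0.03739657  0.025     ]
pivot [ 0.58880303 -0.0305285   0.222     ] grip [ 0.49747748 -0.04005482  0.222     ] 0.0918210622793986 0.056190285671605736
ang 5.9437562569448605
ang h 5.9550842732371
scene grip end @.22 [ 0.50348107 -0.03761007  0.222     ] pivot [ 0.59726842 -0.03000553  0.218     ]
[[352.91890807 224.672865  ]]
```

```bash
cat >> h.py <<'E'
from scipy.spatial.transform import Rotation as Ro
def Rdown(jaw_deg):  # tool z down, tool x at heading jaw_deg
    a=np.radians(jaw_deg); x=np.array([np.cos(a),np.sin(a),0]); z=np.array([0,0,-1.]); return np.stack([x,np.cross(z,x),z],1)
def rel(P,R=None,s=None):
    s=s or arm.observe(); R0=Ro.from_rotvec(s['ee_rot']).as_matrix()
    d=R0.T@(np.array(P)-s['position']); r=Ro.from_matrix(R0.T@(R if R is not None else R0)).as_rotvec()
    return np.round(d,4),np.round(r,4)
E
python3 - <<'E'
from h import *
s=arm.observe(); print(Ro.from_rotvec(s['ee_rot']).as_matrix().round(3))
for j in(96,-84): print(j,rel([.50,-.04,.33],Rdown(j)))
E
```

```text
[[ 0.309 -0.951 -0.   ]
 [-0.951 -0.309  0.001]
 [-0.001  0.    -1.   ]]
96 (array([-0.4324, -0.4632, -0.1034]), array([-1.7000e-03,  4.0000e-04, -2.9326e+00]))
-84 (array([-0.4324, -0.4632, -0.1034]), array([2.00e-04, 1.20e-03, 2.09e-01]))
```

```bash
python3 -m pendant '[{"dp":[0,0,-0.06],"rotation":[0,0,0],"fingers":-1},{"dp":[-0.432,-0.463,-0.104],"rotation":[0,0,0.21],"fingers":-1},{"dp":[-0.432,-0.463,-0.104],"rotation":[0,0,0.21],"fingers":-1},{"dp":[-0.432,-0.463,-0.104],"rotation":[0,0,0.21],"fingers":-1},{"dp":[-0.432,-0.463,-0.104],"rotation":[0,0,0.21],"fingers":-1},{"dp":[-0.432,-0.463,-0.104],"rotation":[0,0,0.21],"fingers":-1},{"dp":[-0.432,-0.463,-0.104],"rotation":[0,0,0.21],"fingers":-1},{"dp":[-0.432,-0.463,-0.104],"rotation":[0,0,0.21],"fingers":-1},{"dp":[-0.432,-0.463,-0.104],"rotation":[0,0,0.21],"fingers":-1},{"dp":[-0.432,-0.463,-0.104],"rotation":[0,0,0.21],"fingers":-1},{"dp":[-0.432,-0.463,-0.104],"rotation":[0,0,0.21],"fingers":-1},{"dp":[-0.432,-0.463,-0.104],"rotation":[0,0,0.21],"fingers":-1},{"dp":[-0.432,-0.463,-0.104],"rotation":[0,0,0.21],"fingers":-1},{"dp":[-0.432,-0.463,-0.104],"rotation":[0,0,0.21],"fingers":-1}]'
python3 - <<'E'
from h import *
s=arm.observe(); print(s['joints'].round(2),rel([.50,-.04,.33],Rdown(-84)))
p=arm.camera_params('wrist'); R=cv2.Rodrigues(p['rvec'])[0]; print(p,-R.T@p['tvec'],R)
cv2.imwrite('pics/w1.png',arm.get_image('wrist'))
E
```

```text
clock: 1.9
position: [0.4992, -0.0422, 0.3303]
ee_rot: [2.331, -2.106, -0.002]
force: [-0.1, -0.3, 0.4]
width: 0.996
[ 0.28  0.19 -0.36  1.68  0.07  1.29 -1.56] (array([-0.0021, -0.001 ,  0.0003]), array([ 0.0012,  0.0004, -0.0034]))
{'camera_matrix': array([[309.70691629,   0.        , 323.70577499],
       [  0.        , 309.70691629, 194.97165987],
       [  0.        ,   0.        ,   1.        ]]), 'rvec': array([-2.16467806,  1.95683587,  0.2805264 ]), 'tvec': array([-0.09117353,  0.40821755,  0.62828003])} [ 0.57429736 -0.03389134  0.4885938 ] [[ 1.00521197e-01 -9.94934757e-01 -5.63260940e-04]
 [-9.55022159e-01 -9.66474197e-02  2.80342562e-01]
 [-2.78976997e-01 -2.76424434e-02 -9.59899854e-01]]
```

View pics/w1.png

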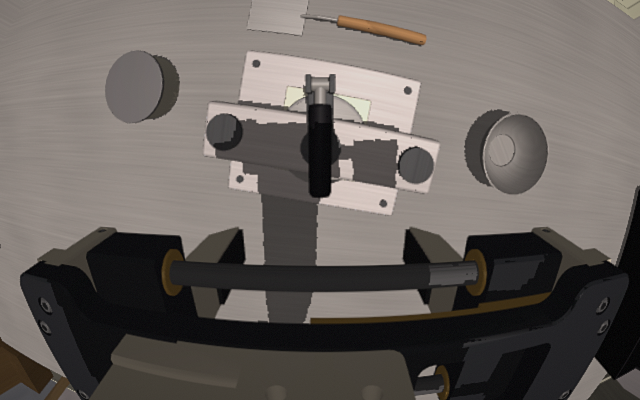

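```bash
cat >> h.py <<'E'
def wray(uv,p=None):
    p=p or arm.camera_params('wrist'); K=p['camera_matrix'];R=cv2.Rodrigues(np.array(p['rvec']))[0]
    d=np.array(uv,float)-K[:2,2]; r=np.hypot(*d); th=r/K[0,0]; v=np.array([*(d/r*np.sin(th)),np.cos(th)]) if r>0 else np.array([0,0,1.])
    return -R.T@np.array(p['tvec']),R.T@v
def wplane(uv,z):
    o,d=wray(uv); return o+d*(z-o[2])/d[2]
E
python3 - <<'E'
from h import *
print('caps',wplane((224.5,131),.186),wplane((416.5,165),.186))
print('caps mid',(wplane((224.5,131),.186)+wplane((416.5,165),.186))/2)
for z in(.218,.228): print('end',wplane((319.5,196),z),'piv',wplane((320,84),z), 'mid',wplane((319.7,150),z))
E
python3 - <<'E'
import cv2
a=cv2.imread('pics/w1.png')[60:220,220:420]; cv2.imwrite('pics/w1z.png',cv2.resize(a,None,fx=3.7,fy=3.7,interpolation=2))
E
```

```text
caps [0.54312055 0.06348149 0.186     ] [ 0.52769318 -0.13389112  0.186     ]
caps mid [ 0.53540687 -0.03520482  0.186     ]
end [ 0.49431816 -0.03799747  0.218     ] piv [ 0.59403257 -0.02861479  0.218     ] mid [ 0.53631683 -0.03408056  0.218     ]
end [ 0.49727213 -0.03784844  0.228     ] piv [ 0.59330314 -0.02881235  0.228     ] mid [ 0.53771939 -0.03407621  0.228     ]
```

View pics/w1z.png

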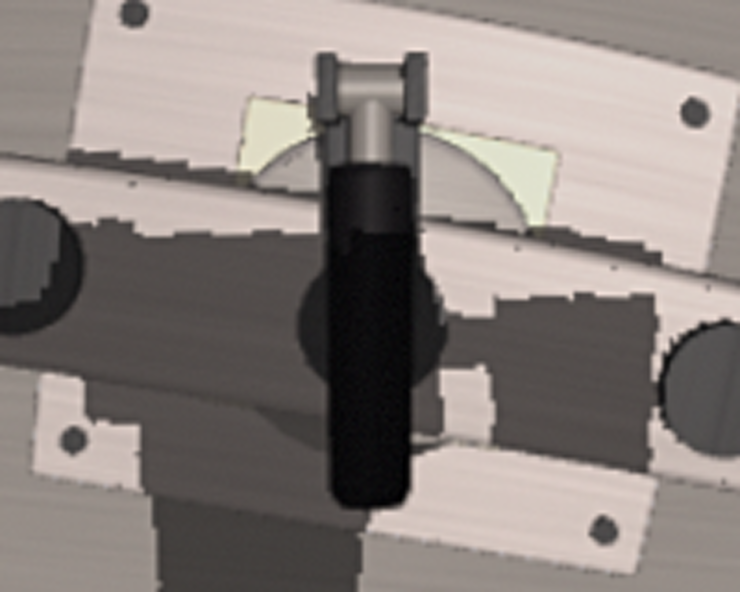

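Run:
```python
from h import *
print(rel([.508,-.0385,.206],Rdown(-84.5)))
```

```text
(array([-0.0028, -0.0092,  0.1244]), array([0.0009, 0.0005, 0.0049]))
```

```bash
python3 -m pendant '[{"dp":[-0.003,-0.009,0.05],"rotation":[0,0,0.005],"fingers":-0.4},{"dp":[-0.003,-0.009,0.1],"rotation":[0,0,0.005],"fingers":-0.4},{"dp":[-0.003,-0.009,0.124],"rotation":[0,0,0.005],"fingers":-0.4},{"dp":[-0.003,-0.009,0.124],"rotation":[0,0,0.005],"fingers":-0.4}]' 5
python3 - <<'E'
from h import *
print(rel([.508,-.0385,.206],Rdown(-84.5)))
pix('wrist','pics/w2.png',(120,40,400,300),2)
E
```

```text
clock: 2.45
position: [0.5062, -0.0398, 0.205]
ee_rot: [2.321, -2.112, -0.006]
force: [0.6, 0.1, 1.3]
width: 0.704
(array([-0.0011, -0.0019, -0.001 ]), array([ 0.0048,  0.0006, -0.002 ]))
```

View pics/w2.png

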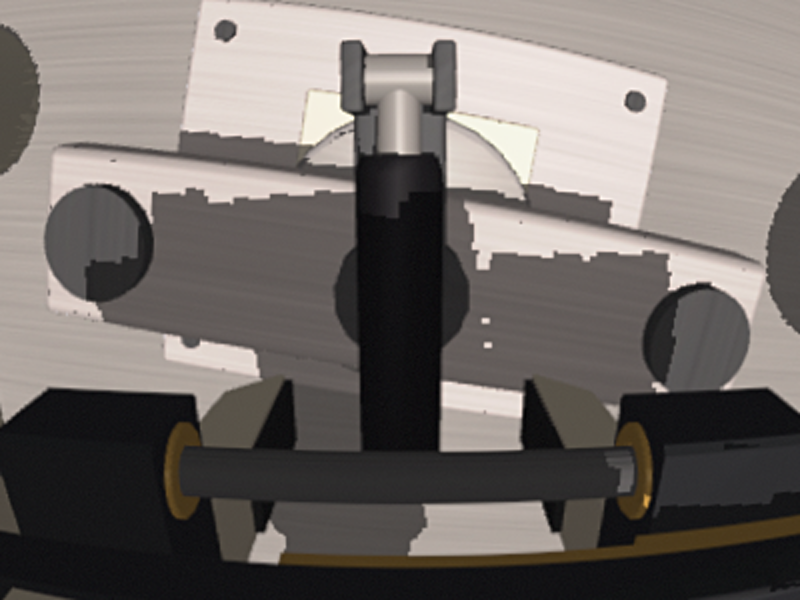

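```bash
python3 -m pendant '[{"dp":[-0.001,-0.001,0],"rotation":[0,0,0],"fingers":1},{"dp":[-0.001,-0.001,0],"rotation":[0,0,0],"fingers":1},{"dp":[-0.001,-0.001,0],"rotation":[0,0,0],"fingers":1},{"dp":[-0.001,-0.001,0],"rotation":[0,0,0],"fingers":1}]' 6
python3 - <<'E'
from h import *
s=arm.observe();print(s['force'].round(2),s['ft_torque'].round(2),s['width'])
pix('wrist','pics/w3.png',(120,40,400,300),2)
# arc waypoints: pivot P, radius to grasp, tool down
C=np.array([.534,-.036]);u=np.array([np.cos(np.radians(5.5)),np.sin(np.radians(5.5))]);P=np.array([*(C+.06*u),.218])
p=s['position']+[0,0,.0188]; v=p-P; a0=np.arctan2(v[2],-v[:2]@u); r=np.hypot(v[2],v[:2]@u);print('a0',a0,'r',r)
R0=Ro.from_rotvec(s['ee_rot']).as_matrix()
def pt(a,r): return P+np.array([*(-np.cos(a)*r*u),np.sin(a)*r])
for a in np.linspace(0,np.pi/2,13): print(round(a,2),(R0.T@(pt(a0+a*(1-a0/(np.pi/2)),r)-p)).round(4))
E
```

```text
clock: 3.0
position: [0.5084, -0.0383, 0.2068]
ee_rot: [2.323, -2.113, -0.002]
force: [0.2, 0.2, -0.6]
width: 0.316
[ 0.23  0.16 -0.61] [-0.05  0.03 -0.04] 0.31607467419151714
a0 0.08851330110544048 r 0.08607802275017411
0.0 [ 0.0001 -0.     -0.    ]
0.13 [ 0.0001 -0.0016 -0.0105]
0.26 [ 0.0001 -0.0044 -0.0207]
0.39 [ 0.0001 -0.0085 -0.0305]
0.52 [ 0.0001 -0.0138 -0.0398]
0.65 [ 0.0001 -0.0202 -0.0483]
0.79 [ 0.0001 -0.0275 -0.0559]
0.92 [ 0.0001 -0.0358 -0.0626]
1.05 [ 0.0001 -0.0448 -0.0682]
1.18 [ 0.     -0.0545 -0.0727]
1.31 [ 0.     -0.0646 -0.076 ]
1.44 [ 0.     -0.075  -0.0779]
1.57 [-0.     -0.0856 -0.0786]
```

View pics/w3.png

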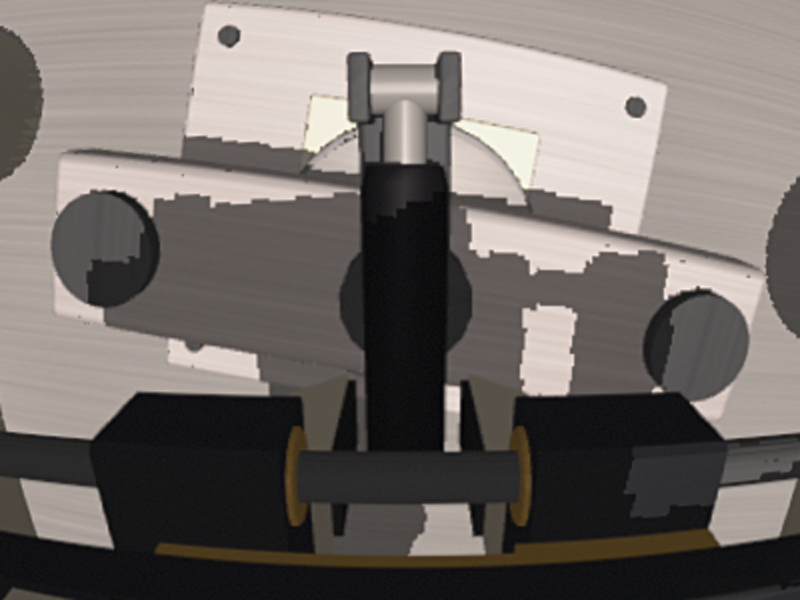

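```bash
python3 -m pendant '[{"dp":[0,0,0],"rotation":[0,0,0],"fingers":1},{"dp":[0,0,0],"rotation":[0,0,0],"fingers":1},{"dp":[0,0,0],"rotation":[0,0,0],"fingers":1},{"dp":[0,-0.001,-0.010],"rotation":[0,0,0],"fingers":1},{"dp":[0,-0.004,-0.021],"rotation":[0,0,0],"fingers":1},{"dp":[0,-0.008,-0.031],"rotation":[0,0,0],"fingers":1},{"dp":[0,-0.013,-0.041],"rotation":[0,0,0],"fingers":1},{"dp":[0,-0.020,-0.050],"rotation":[0,0,0],"fingers":1},{"dp":[0,-0.020,-0.050],"rotation":[0,0,0],"fingers":1}]' 8
python3 - <<'E'
from h import *
s=arm.observe();print(s['force'].round(2),s['ft_torque'].round(2),s['width'])
pix('wrist','pics/w4.png',(120,40,400,300),1.5)
pix('scene','pics/s4.png',(200,110,180,180),3)
E
```

```text
clock: 4.18
position: [0.5289, -0.0363, 0.2576]
ee_rot: [2.323, -2.114, -0.001]
force: [-2.8, 3.8, 3.7]
width: 0.214
[-2.78  3.84  3.65] [ 0.61  0.56 -0.04] 0.21375370509405417
```

View pics/w4.png

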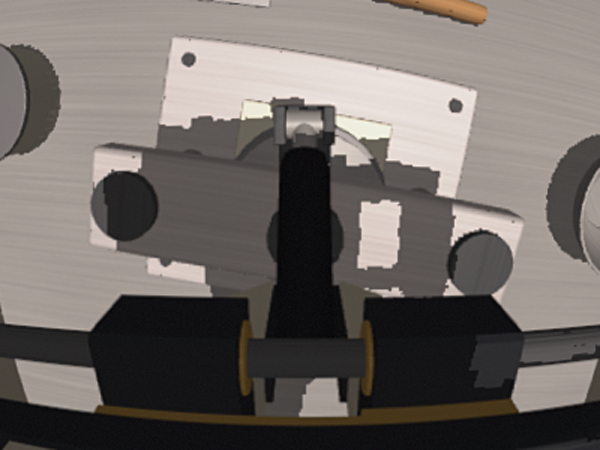

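View pics/s4.png

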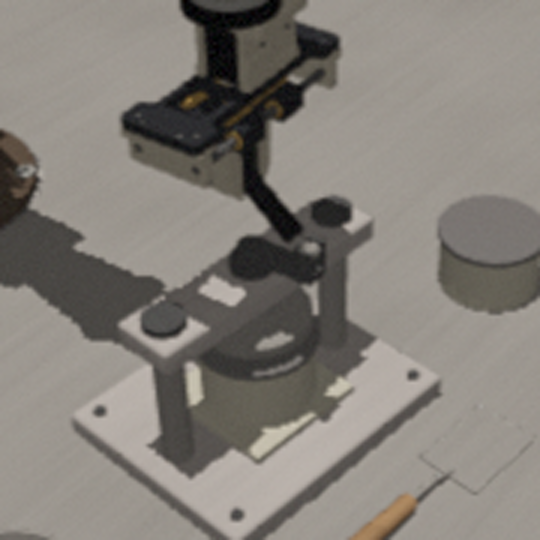

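```bash
python3 -m pendant '[{"dp":[0,-0.009,-0.010],"rotation":[0,0,0],"fingers":1},{"dp":[0,-0.019,-0.018],"rotation":[0,0,0],"fingers":1},{"dp":[0,-0.030,-0.024],"rotation":[0,0,0],"fingers":1},{"dp":[0,-0.042,-0.029],"rotation":[0,0,0],"fingers":1},{"dp":[0,-0.055,-0.031],"rotation":[0,0,0],"fingers":1},{"dp":[0,-0.065,-0.032],"rotation":[0,0,0],"fingers":1},{"dp":[0,-0.065,-0.032],"rotation":[0,0,0],"fingers":1}]' 8
python3 - <<'E'
from h import *
s=arm.observe();print(s['force'].round(2),s['ft_torque'].round(2),s['width'])
pix('wrist','pics/w5.png',(120,40,400,300),1.5)
pix('scene','pics/s5.png',(200,110,180,180),3)
E
```

```text
clock: 5.15
position: [0.5944, -0.0299, 0.2889]
ee_rot: [-2.324, 2.114, 0.001]
force: [0.2, 2.2, -1.5]
width: 0.214
[ 0.24  2.25 -1.5 ] [ 0.91 -0.12 -0.02] 0.21438876785549119
```

View pics/w5.png

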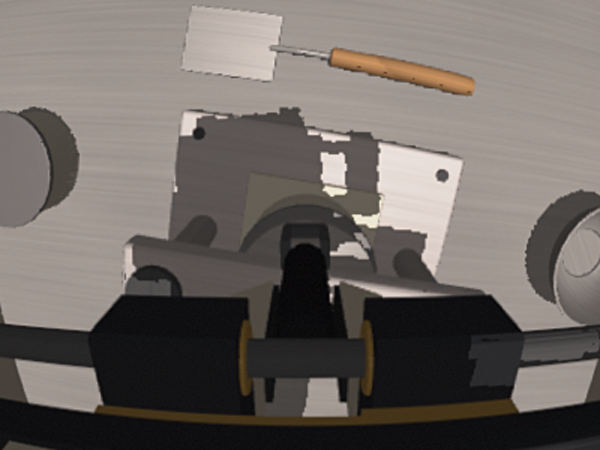

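View pics/s5.png

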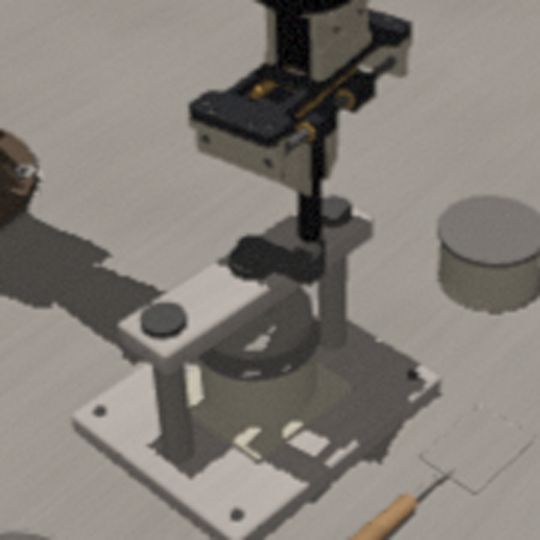

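```bash
cat > crank.py <<'E'
from h import *
import sys
C=np.array([.534,-.036]); RAD=.06; Z=.289
def rep(step,n,go=True,R=None):
    s=arm.observe(); d=s['position'][:2]-C; h=np.arctan2(d[1],d[0]); r=np.hypot(*d)
    t=np.array([np.sin(h),-np.cos(h)]); f=s['force'][:2]; q=d/r
    print(f"t={s['clock']:.2f} head={np.degrees(h):.1f} r={r*1e3:.1f} z={s['position'][2]:.4f} push={-f@t:.2f} radial={f@q:.2f} fz={s['force'][2]:.2f} w={s['width']:.3f} dq={np.abs(s['dq']).max():.3f}")
    if go:
        for k in range(1,n+1):
            a=h-step*k; print(k,np.round(np.degrees(a),1),*rel([*(C+RAD*np.array([np.cos(a),np.sin(a)])),Z],Rdown(-84.5),s))
if __name__=="__main__": rep(float(sys.argv[1]),int(sys.argv[2]))
E
python3 crank.py 0.1 6
```

```text
t=5.25 head=5.7 r=60.0 z=0.2890 push=3.29 radial=1.65 fz=-1.22 w=0.216 dq=0.010
1 -0.0 [ 0.006   0.0003 -0.    ] [ 0.0002  0.0004 -0.0014]
2 -5.7 [ 0.0119  0.0011 -0.    ] [ 0.0002  0.0004 -0.0014]
3 -11.5 [ 0.0177  0.0026 -0.    ] [ 0.0002  0.0004 -0.0014]
4 -17.2 [ 0.0234  0.0046 -0.    ] [ 0.0002  0.0004 -0.0014]
5 -22.9 [ 0.0288  0.0072 -0.    ] [ 0.0002  0.0004 -0.0014]
6 -28.7 [ 0.0339  0.0103 -0.    ] [ 0.0002  0.0004 -0.0014]
```

```bash
python3 -m pendant '[{"dp":[0.006,0,0],"rotation":[0,0,0],"fingers":1},{"dp":[0.012,0.001,0],"rotation":[0,0,0],"fingers":1},{"dp":[0.0177,0.0026,0],"rotation":[0,0,0],"fingers":1},{"dp":[0.0234,0.0046,0],"rotation":[0,0,0],"fingers":1},{"dp":[0.0288,0.0072,0],"rotation":[0,0,0],"fingers":1},{"dp":[0.0339,0.0103,0],"rotation":[0,0,0],"fingers":1}]' 35
python3 crank.py 0.1 6
```

```text
clock: 6.0
position: [0.5869, -0.0639, 0.289]
ee_rot: [-2.323, 2.112, 0.001]
force: [2.5, 6.4, -4.7]
width: 0.209
t=6.00 head=-27.8 r=59.8 z=0.2890 push=6.82 radial=-0.73 fz=-4.73 w=0.209 dq=0.082
1 -33.5 [ 0.005   0.0034 -0.    ] [-0.0013  0.0016 -0.0005]
2 -39.2 [ 0.0094  0.0074 -0.    ] [-0.0013  0.0016 -0.0005]
3 -45.0 [ 0.0135  0.0118 -0.0001] [-0.0013  0.0016 -0.0005]
4 -50.7 [ 0.0171  0.0166 -0.0001] [-0.0013  0.0016 -0.0005]
5 -56.4 [ 0.0201  0.0217 -0.0001] [-0.0013  0.0016 -0.0005]
6 -62.1 [ 0.0227  0.0272 -0.0001] [-0.0013  0.0016 -0.0005]
```

```bash
python3 -m pendant '[{"dp":[0.005,0.0034,0],"rotation":[0,0,0],"fingers":1},{"dp":[0.0094,0.0074,0],"rotation":[0,0,0],"fingers":1},{"dp":[0.0135,0.0118,0],"rotation":[0,0,0],"fingers":1},{"dp":[0.0171,0.0166,0],"rotation":[0,0,0],"fingers":1},{"dp":[0.0201,0.0217,0],"rotation":[0,0,0],"fingers":1},{"dp":[0.0227,0.0272,0],"rotation":[0,0,0],"fingers":1}]' 35
python3 crank.py 0.1 6
```

```text
clock: 6.75
position: [0.5626, -0.0886, 0.289]
ee_rot: [-2.322, 2.11, -0.001]
force: [5.8, 5.0, -5.1]
width: 0.206
t=6.75 head=-61.4 r=59.9 z=0.2890 push=7.49 radial=-1.65 fz=-5.11 w=0.206 dq=0.091
1 -67.1 [ 0.0022  0.0056 -0.0001] [-0.0036  0.0023 -0.0001]
2 -72.9 [ 0.0037  0.0114 -0.0001] [-0.0036  0.0023 -0.0001]
3 -78.6 [ 0.0046  0.0173 -0.0001] [-0.0036  0.0023 -0.0001]
4 -84.3 [ 0.0049  0.0233 -0.0001] [-0.0036  0.0023 -0.0001]
5 -90.1 [ 0.0046  0.0293 -0.0002] [-0.0036  0.0023 -0.0001]
6 -95.8 [ 0.0038  0.0352 -0.0002] [-0.0036  0.0023 -0.0001]
```

```bash
python3 -m pendant '[{"dp":[0.0022,0.0056,0],"rotation":[-0.003,0.002,0],"fingers":1},{"dp":[0.0037,0.0114,0],"rotation":[-0.003,0.002,0],"fingers":1},{"dp":[0.0046,0.0173,0],"rotation":[-0.003,0.002,0],"fingers":1},{"dp":[0.0049,0.0233,0],"rotation":[-0.003,0.002,0],"fingers":1},{"dp":[0.0046,0.0293,0],"rotation":[-0.003,0.002,0],"fingers":1},{"dp":[0.0038,0.0352,0],"rotation":[-0.003,0.002,0],"fingers":1}]' 35
python3 crank.py 0.1 6
```

```text
clock: 7.5
position: [0.529, -0.0961, 0.289]
ee_rot: [-2.323, 2.111, -0.004]
force: [6.4, 2.8, -5.6]
width: 0.21
t=7.50 head=-94.8 r=60.3 z=0.2890 push=6.10 radial=-3.34 fz=-5.63 w=0.210 dq=0.106
1 -100.5 [-0.0016  0.0058 -0.    ] [-0.0039 -0.0003 -0.0005]
2 -106.2 [-0.0036  0.0115 -0.    ] [-0.0039 -0.0003 -0.0005]
3 -112.0 [-0.0061  0.0169 -0.0001] [-0.0039 -0.0003 -0.0005]
4 -117.7 [-0.0091  0.0221 -0.0001] [-0.0039 -0.0003 -0.0005]
5 -123.4 [-0.0126  0.027  -0.0001] [-0.0039 -0.0003 -0.0005]
6 -129.1 [-0.0166  0.0314 -0.0001] [-0.0039 -0.0003 -0.0005]
```

```bash
python3 -m pendant '[{"dp":[-0.0016,0.0058,0],"rotation":[-0.003,0,0],"fingers":1},{"dp":[-0.0036,0.0115,0],"rotation":[-0.003,0,0],"fingers":1},{"dp":[-0.0061,0.0169,0],"rotation":[-0.003,0,0],"fingers":1},{"dp":[-0.0091,0.0221,0],"rotation":[-0.003,0,0],"fingers":1},{"dp":[-0.0126,0.027,0],"rotation":[-0.003,0,0],"fingers":1},{"dp":[-0.0166,0.0314,0],"rotation":[-0.003,0,0],"fingers":1}]' 35
python3 crank.py 0.1 6
```

```text
clock: 8.25
position: [0.4971, -0.0844, 0.289]
ee_rot: [-2.322, 2.114, -0.007]
force: [7.4, -1.9, -7.2]
width: 0.207
t=8.25 head=-127.3 r=60.9 z=0.2890 push=7.05 radial=-3.02 fz=-7.18 w=0.207 dq=0.088
1 -133.1 [-0.0049  0.0036 -0.    ] [-0.0039 -0.0027 -0.0024]
2 -138.8 [-0.0096  0.0073 -0.0001] [-0.0039 -0.0027 -0.0024]
3 -144.5 [-0.0147  0.0106 -0.0001] [-0.0039 -0.0027 -0.0024]
4 -150.3 [-0.02    0.0134 -0.0001] [-0.0039 -0.0027 -0.0024]
5 -156.0 [-0.0256  0.0155 -0.0001] [-0.0039 -0.0027 -0.0024]
6 -161.7 [-0.0313  0.0172 -0.0002] [-0.0039 -0.0027 -0.0024]
```

```bash
python3 -m pendant '[{"dp":[-0.0049,0.0036,0.0003],"rotation":[-0.003,-0.002,0],"fingers":1},{"dp":[-0.0096,0.0073,0.0005],"rotation":[-0.003,-0.002,0],"fingers":1},{"dp":[-0.0147,0.0106,0.0005],"rotation":[-0.003,-0.002,0],"fingers":1},{"dp":[-0.02,0.0134,0.0005],"rotation":[-0.003,-0.002,0],"fingers":1},{"dp":[-0.0256,0.0155,0.0005],"rotation":[-0.003,-0.002,0],"fingers":1},{"dp":[-0.0313,0.0172,0.0005],"rotation":[-0.003,-0.002,0],"fingers":1}]' 35
sed -i 's/Z=.289$/Z=.2885/' crank.py; python3 crank.py 0.1 6
```

```text
clock: 9.0
position: [0.4775, -0.0582, 0.2889]
ee_rot: [2.318, -2.118, 0.009]
force: [3.8, -6.2, -0.8]
width: 0.208
t=9.00 head=-158.5 r=60.7 z=0.2889 push=7.17 radial=-1.24 fz=-0.80 w=0.208 dq=0.084
1 -164.3 [-0.006   0.0007  0.0003] [-0.0029 -0.005  -0.0057]
2 -170.0 [-0.012   0.0015  0.0003] [-0.0029 -0.005  -0.0057]
3 -175.7 [-0.018   0.0017  0.0003] [-0.0029 -0.005  -0.0057]
4 -181.4 [-0.024   0.0013  0.0002] [-0.0029 -0.005  -0.0057]
5 -187.2 [-0.0299  0.0003  0.0002] [-0.0029 -0.005  -0.0057]
6 -192.9 [-0.0357 -0.0013  0.0002] [-0.0029 -0.005  -0.0057]
```

```bash
python3 -m pendant '[{"dp":[-0.006,0.0007,0.0002],"rotation":[-0.003,-0.005,-0.005],"fingers":1},{"dp":[-0.012,0.0015,0.0002],"rotation":[-0.003,-0.005,-0.005],"fingers":1},{"dp":[-0.018,0.0017,0.0002],"rotation":[-0.003,-0.005,-0.005],"fingers":1},{"dp":[-0.024,0.0013,0.0002],"rotation":[-0.003,-0.005,-0.005],"fingers":1},{"dp":[-0.0299,0.0003,0.0002],"rotation":[-0.003,-0.005,-0.005],"fingers":1},{"dp":[-0.0357,-0.0013,0.0002],"rotation":[-0.003,-0.005,-0.005],"fingers":1}]' 35
python3 crank.py 0.1 6
```

```text
clock: 9.75
position: [0.475, -0.0261, 0.2888]
ee_rot: [2.319, -2.115, 0.005]
force: [-2.8, -7.3, 2.4]
width: 0.21
t=9.75 head=170.4 r=59.8 z=0.2888 push=7.69 radial=1.50 fz=2.41 w=0.210 dq=0.110
1 164.7 [-0.0058 -0.0016  0.0003] [ 0.0004 -0.0045 -0.0042]
2 159.0 [-0.0113 -0.004   0.0003] [ 0.0004 -0.0045 -0.0042]
3 153.2 [-0.0165 -0.0069  0.0002] [ 0.0004 -0.0045 -0.0042]
4 147.5 [-0.0214 -0.0104  0.0002] [ 0.0004 -0.0045 -0.0042]
5 141.8 [-0.026  -0.0143  0.0002] [ 0.0004 -0.0045 -0.0042]
6 136.1 [-0.0301 -0.0186  0.0002] [ 0.0004 -0.0045 -0.0042]
```

```bash
python3 -m pendant '[{"dp":[-0.0058,-0.0016,0],"rotation":[0,-0.004,-0.004],"fingers":1},{"dp":[-0.0113,-0.004,0],"rotation":[0,-0.004,-0.004],"fingers":1},{"dp":[-0.0165,-0.0069,0],"rotation":[0,-0.004,-0.004],"fingers":1},{"dp":[-0.0214,-0.0104,0],"rotation":[0,-0.004,-0.004],"fingers":1},{"dp":[-0.026,-0.0143,0],"rotation":[0,-0.004,-0.004],"fingers":1},{"dp":[-0.0301,-0.0186,0],"rotation":[0,-0.004,-0.004],"fingers":1}]' 35
python3 crank.py 0.1 6
python3 - <<'E'
from h import *
pix('scene','pics/s6.png',(215,120,140,175),3.4)
E
```

```text
clock: 10.5
position: [0.4893, 0.003, 0.2887]
ee_rot: [2.319, -2.112, 0.001]
force: [-8.4, -3.6, 6.1]
width: 0.205
t=10.50 head=138.9 r=59.3 z=0.2887 push=8.23 radial=3.90 fz=6.09 w=0.205 dq=0.089
1 133.1 [-0.0044 -0.0041  0.0002] [ 0.0031 -0.0037 -0.0028]
2 127.4 [-0.0078 -0.009   0.0002] [ 0.0031 -0.0037 -0.0028]
3 121.7 [-0.0107 -0.0143  0.0002] [ 0.0031 -0.0037 -0.0028]
4 115.9 [-0.0131 -0.0198  0.0001] [ 0.0031 -0.0037 -0.0028]
5 110.2 [-0.015  -0.0255  0.0001] [ 0.0031 -0.0037 -0.0028]
6 104.5 [-0.0162 -0.0313  0.0001] [ 0.0031 -0.0037 -0.0028]
```

View pics/s6.png

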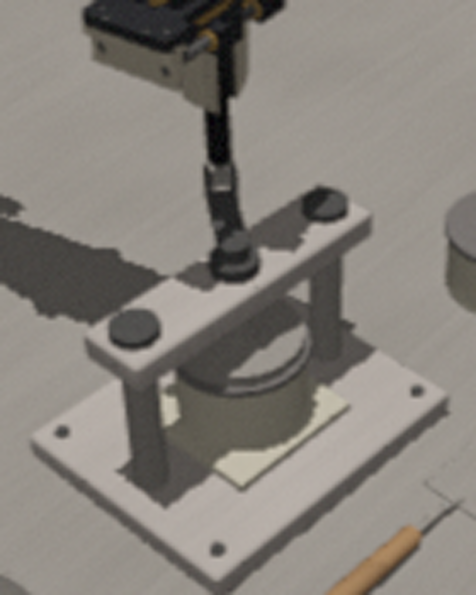

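```bash
sed -i 's/-.036\])/-.035])/' crank.py; python3 crank.py 0.1 4
```

```text
t=10.55 head=138.7 r=58.7 z=0.2888 push=5.12 radial=1.06 fz=3.09 w=0.201 dq=0.015
1 133.0 [-0.0048 -0.0037  0.0003] [ 0.0024 -0.0033 -0.0022]
2 127.3 [-0.0082 -0.0086  0.0003] [ 0.0024 -0.0033 -0.0022]
3 121.5 [-0.0112 -0.0139  0.0002] [ 0.0024 -0.0033 -0.0022]
4 115.8 [-0.0135 -0.0194  0.0002] [ 0.0024 -0.0033 -0.0022]
```

```bash
python3 -m pendant '[{"dp":[-0.0048,-0.0037,0],"rotation":[0.002,-0.003,-0.002],"fingers":1},{"dp":[-0.0082,-0.0086,0],"rotation":[0.002,-0.003,-0.002],"fingers":1},{"dp":[-0.0112,-0.0139,0],"rotation":[0.002,-0.003,-0.002],"fingers":1},{"dp":[-0.0135,-0.0194,0],"rotation":[0.002,-0.003,-0.002],"fingers":1}]' 35
python3 crank.py 0.1 4
```

```text
clock: 11.05
position: [0.5061, 0.0166, 0.2887]
ee_rot: [2.319, -2.112, -0.0]
force: [-8.3, -4.3, 5.5]
width: 0.208
t=11.05 head=118.4 r=58.7 z=0.2887 push=9.38 radial=0.20 fz=5.53 w=0.208 dq=0.094
1 112.7 [-0.0033 -0.0051  0.0002] [ 0.0039 -0.0033 -0.0025]
2 106.9 [-0.0048 -0.0109  0.0002] [ 0.0039 -0.0033 -0.0025]
3 101.2 [-0.0057 -0.0168  0.0001] [ 0.0039 -0.0033 -0.0025]
4 95.5 [-0.006  -0.0228  0.0001] [ 0.0039 -0.0033 -0.0025]
```

```bash
python3 -m pendant '[{"dp":[-0.0033,-0.0051,0],"rotation":[0.003,-0.003,-0.002],"fingers":1},{"dp":[-0.0048,-0.0109,0],"rotation":[0.003,-0.003,-0.002],"fingers":1}]' 35
python3 crank.py 0.1 4
```

```text
clock: 11.3
position: [0.5144, 0.0204, 0.2887]
ee_rot: [2.319, -2.112, -0.002]
force: [-10.2, -2.2, 5.6]
width: 0.208
t=11.30 head=109.5 r=58.7 z=0.2887 push=10.35 radial=1.37 fz=5.60 w=0.208 dq=0.103
1 103.8 [-0.0024 -0.0056  0.0002] [ 0.0047 -0.0028 -0.0025]
2 98.0 [-0.003  -0.0115  0.0002] [ 0.0047 -0.0028 -0.0025]
3 92.3 [-0.003  -0.0175  0.0001] [ 0.0047 -0.0028 -0.0025]
4 86.6 [-0.0024 -0.0235  0.0001] [ 0.0047 -0.0028 -0.0025]
```

```bash
python3 -m pendant '[{"dp":[-0.0024,-0.0056,0],"rotation":[0.004,-0.003,-0.002],"fingers":1},{"dp":[-0.003,-0.0115,0],"rotation":[0.004,-0.003,-0.002],"fingers":1}]' 35
python3 crank.py 0.1 4
```

```text
clock: 11.55
position: [0.5232, 0.0228, 0.2887]
ee_rot: [2.32, -2.111, -0.003]
force: [-10.5, -0.3, 6.5]
width: 0.208
t=11.55 head=100.5 r=58.8 z=0.2887 push=10.40 radial=1.64 fz=6.47 w=0.208 dq=0.106
1 94.8 [-0.0014 -0.0059  0.0002] [ 0.0048 -0.0018 -0.002 ]
2 89.1 [-0.0011 -0.0119  0.0002] [ 0.0048 -0.0018 -0.002 ]
3 83.4 [-0.0001 -0.0178  0.0001] [ 0.0048 -0.0018 -0.002 ]
4 77.6 [ 0.0014 -0.0236  0.0001] [ 0.0048 -0.0018 -0.002 ]
```

```bash
python3 -m pendant '[{"dp":[-0.0014,-0.0059,0],"rotation":[0.004,-0.002,-0.002],"fingers":1},{"dp":[-0.0011,-0.0119,0],"rotation":[0.004,-0.002,-0.002],"fingers":1},{"dp":[-0.0001,-0.0178,0],"rotation":[0.004,-0.002,-0.002],"fingers":1}]' 35
python3 crank.py 0.1 3
```

```text
clock: 11.92
position: [0.5385, 0.0239, 0.2887]
ee_rot: [2.322, -2.11, -0.004]
force: [-10.4, 2.6, 6.5]
width: 0.211
t=11.93 head=85.6 r=59.1 z=0.2887 push=10.60 radial=1.83 fz=6.54 w=0.211 dq=0.107
1 79.9 [ 0.0004 -0.006   0.0002] [ 0.0051 -0.0008 -0.0004]
2 74.1 [ 0.0023 -0.0117  0.0002] [ 0.0051 -0.0008 -0.0004]
3 68.4 [ 0.0048 -0.0172  0.0002] [ 0.0051 -0.0008 -0.0004]
```

```bash
python3 -m pendant '[{"dp":[0.0004,-0.006,0],"rotation":[0.004,0,0],"fingers":1},{"dp":[0.0023,-0.0117,0],"rotation":[0.004,0,0],"fingers":1}]' 35
python3 crank.py 0.1 3
python3 - <<'E'
from h import *
pix('scene','pics/s7.png',(215,120,140,175),3.4)
import crank; crank.rep(0,0,False)
E
```

```text
clock: 12.18
position: [0.5477, 0.0227, 0.2888]
ee_rot: [2.322, -2.109, -0.005]
force: [-12.0, 3.2, 5.9]
width: 0.206
t=12.18 head=76.6 r=59.3 z=0.2888 push=12.45 radial=0.31 fz=5.93 w=0.206 dq=0.107
1 70.9 [ 0.0015 -0.0058  0.0002] [ 0.0056 -0.001  -0.0003]
2 65.1 [ 0.0043 -0.0111  0.0002] [ 0.0056 -0.001  -0.0003]
3 59.4 [ 0.0076 -0.0162  0.0002] [ 0.0056 -0.001  -0.0003]
t=12.22 head=75.8 r=59.3 z=0.2888 push=11.86 radial=0.71 fz=7.03 w=0.207 dq=0.012
```

View pics/s7.png

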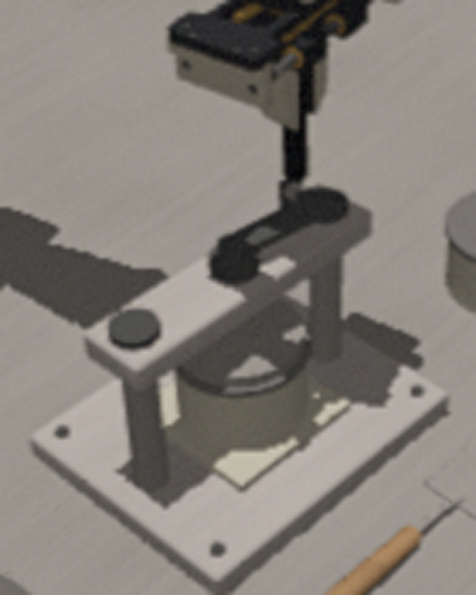

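Run:
```python
from h import *
s=arm.observe(); print(s['joints'].round(2), s['position'])
for j in(-14.2,165.8): print(rel(s['position'],Rdown(j)))
```

```text
[ 0.17  0.3  -0.41  1.64  0.13  1.23 -1.74] [0.54855419 0.0224658  0.2887595 ]
(array([0., 0., 0.]), array([ 0.0048,  0.0022, -1.2276]))
(array([0., 0., 0.]), array([ 0.0024, -0.0053,  1.914 ]))
```

```bash
python3 -m pendant '[{"dp":[0,0,0],"rotation":[0,0,-0.14],"fingers":1},{"dp":[0,0,0],"rotation":[0.001,0,-0.28],"fingers":1},{"dp":[0,0,0],"rotation":[0.002,0.001,-0.42],"fingers":1},{"dp":[0,0,0],"rotation":[0.002,0.001,-0.56],"fingers":1},{"dp":[0,0,0],"rotation":[0.003,0.001,-0.70],"fingers":1},{"dp":[0,0,0],"rotation":[0.003,0.001,-0.84],"fingers":1},{"dp":[0,0,0],"rotation":[0.004,0.002,-0.98],"fingers":1},{"dp":[0,0,0],"rotation":[0.004,0.002,-1.11],"fingers":1},{"dp":[0,0,0],"rotation":[0.005,0.002,-1.227],"fingers":1},{"dp":[0,0,0],"rotation":[0.005,0.002,-1.227],"fingers":1}]' 20
python3 - <<'E'
from h import *
import crank; crank.rep(0,0,False)
s=arm.observe(); print(rel(s['position'],Rdown(-14.2)),s['ft_torque'].round(2),s['joints'].round(2))
cv2.imwrite('pics/w8.png',arm.get_image('wrist'))
E
```

```text
clock: 13.48
position: [0.5481, 0.0215, 0.2889]
ee_rot: [3.116, -0.392, -0.0]
force: [-3.7, 0.5, 1.1]
width: 0.211
t=13.47 head=76.0 r=58.3 z=0.2889 push=3.66 radial=-0.42 fz=1.13 w=0.211 dq=0.062
(array([0., 0., 0.]), array([ 0.0007,  0.    , -0.0023])) [0.32 0.52 0.07] [ 0.34  0.34 -0.64  1.63  0.21  1.25 -0.59]
```

View pics/w8.png

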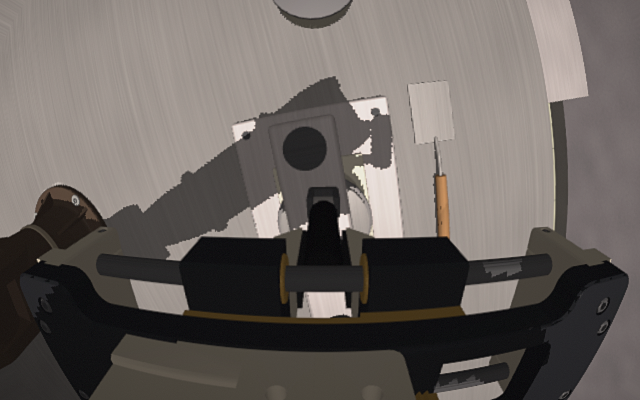

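```bash
python3 -m pendant '[{"dp":[0,0.012,0.001],"rotation":[0,0,0],"fingers":1},{"dp":[0,0.0235,0.003],"rotation":[0,0,0],"fingers":1},{"dp":[0,0.035,0.007],"rotation":[0,0,0],"fingers":1},{"dp":[0,0.0455,0.0125],"rotation":[0,0,0],"fingers":1},{"dp":[0,0.0555,0.019],"rotation":[0,0,0],"fingers":1},{"dp":[0,0.0645,0.027],"rotation":[0,0,0],"fingers":1},{"dp":[0,0.0645,0.027],"rotation":[0,0,0],"fingers":1}]' 8
python3 - <<'E'
from h import *
s=arm.observe(); R=Ro.from_rotvec(s['ee_rot']).as_matrix(); print('tool-frame force',(R.T@s['force']).round(2),s['width'],rel(s['position'],Rdown(-14.2))[1])
print((R.T@(s['position']-[.5481,.0215,.2889])).round(4))
pix('wrist','pics/w9.png',(120,40,400,300),1.5)
pix('scene','pics/s9.png',(200,110,180,180),3)
E
```

```text
clock: 14.4
position: [0.5321, -0.0421, 0.2611]
ee_rot: [3.115, -0.397, -0.001]
force: [3.2, -0.0, -2.9]
width: 0.211
tool-frame force [ 3.13 -0.77  2.95] 0.21128021802905386 [ 0.0012  0.0003 -0.0055]
[0.0004 0.0655 0.0279]
```

View pics/w9.png

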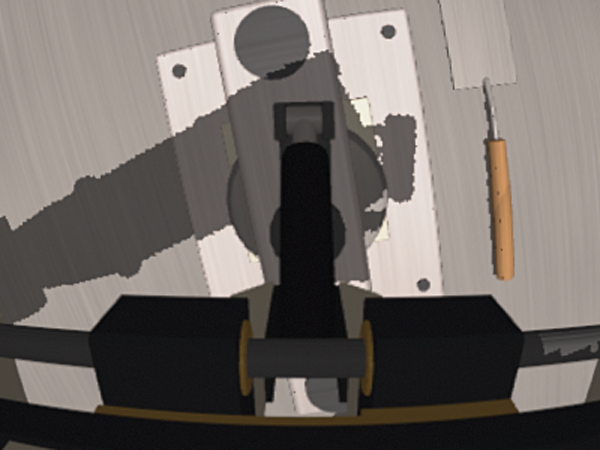

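View pics/s9.png

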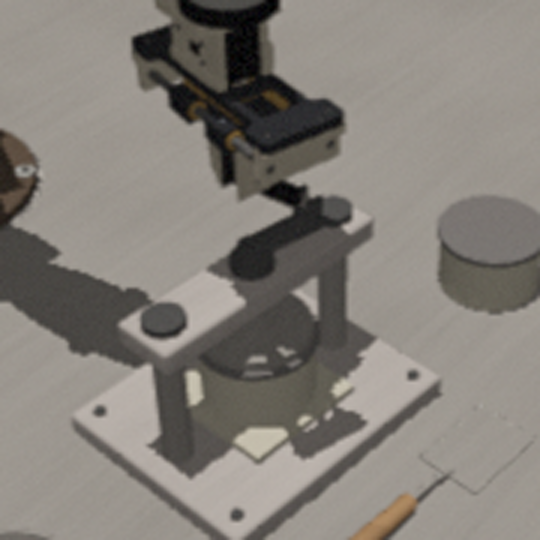

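```bash
python3 -m pendant '[{"dp":[0.0005,0.010,0.0135],"rotation":[0,0,0],"fingers":1},{"dp":[0.0007,0.0165,0.0255],"rotation":[0,0,0],"fingers":1},{"dp":[0.0008,0.021,0.038],"rotation":[0,0,0],"fingers":1},{"dp":[0.001,0.0235,0.050],"rotation":[0,0,0],"fingers":1},{"dp":[0.001,0.0245,0.060],"rotation":[0,0,0],"fingers":1},{"dp":[0.001,0.0245,0.062],"rotation":[0,0,0],"fingers":1}]' 8
python3 - <<'E'
from h import *
s=arm.observe(); R=Ro.from_rotvec(s['ee_rot']).as_matrix(); print('tool-frame force',(R.T@s['force']).round(2),s['width'],rel(s['position'],Rdown(-14.2))[1])
pix('wrist','pics/w10.png',(120,40,400,300),1.5)
pix('scene','pics/s10.png',(200,110,180,180),3)
E
```

```text
clock: 15.25
position: [0.5274, -0.0654, 0.1997]
ee_rot: [3.115, -0.395, 0.001]
force: [0.9, 0.6, 10.6]
width: 0.216
tool-frame force [  0.73  -0.77 -10.58] 0.216119093032133 [ 0.0012 -0.0005 -0.0043]
```

View pics/w10.png

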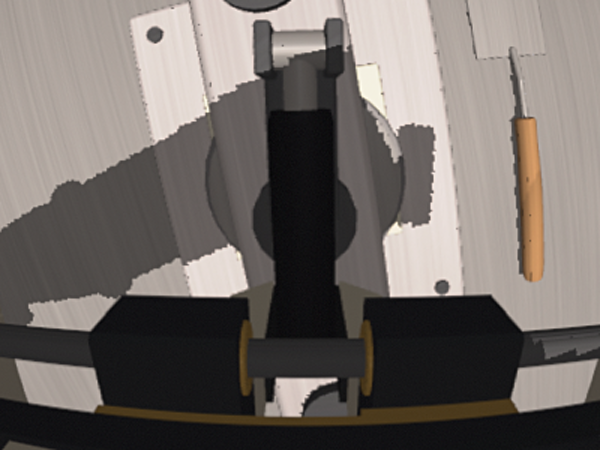

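View pics/s10.png

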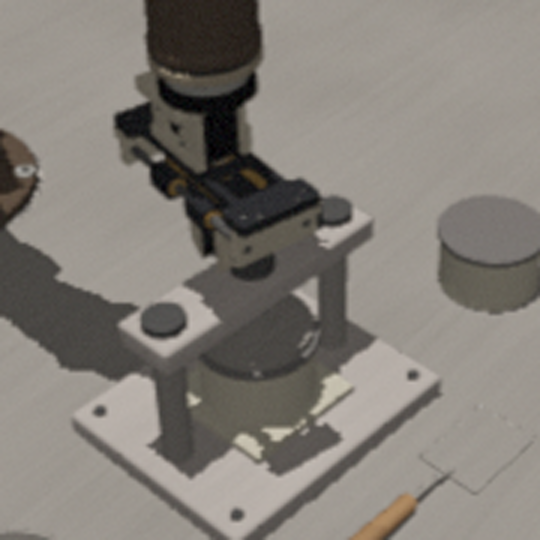

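```bash
python3 -m pendant '[{"dp":[0,0,0.002],"rotation":[0,0,0],"fingers":1},{"dp":[0,0,0.002],"rotation":[0,0,0],"fingers":1},{"dp":[0,0,0],"rotation":[0,0,0],"fingers":-0.2},{"dp":[0,0,0],"rotation":[0,0,0],"fingers":-0.2},{"dp":[0,0,0],"rotation":[0,0,0],"fingers":-0.2},{"dp":[0,0,0],"rotation":[0,0,0],"fingers":-0.2}]' 8
python3 -m pendant '[{"dp":[0,0,-0.03],"rotation":[0,0,0],"fingers":-0.2},{"dp":[0,0,-0.08],"rotation":[0,0,0],"fingers":-0.2},{"dp":[0,0,-0.13],"rotation":[0,0,0],"fingers":-0.2},{"dp":[0,0,-0.13],"rotation":[0,0,0],"fingers":-0.2}]'
python3 - <<'E'
from h import *
pix('wrist','pics/w11.png',(120,40,400,300),1.5)
pix('scene','pics/s11.png',(200,110,180,180),3)
E
```

```text
clock: 16.1
position: [0.5272, -0.0655, 0.1998]
ee_rot: [3.115, -0.395, -0.0]
force: [0.2, -0.0, -0.4]
width: 0.578
clock: 16.6
position: [0.5291, -0.0649, 0.3336]
ee_rot: [3.115, -0.395, 0.011]
force: [0.3, 0.4, -0.4]
width: 0.603
```

View pics/w11.png

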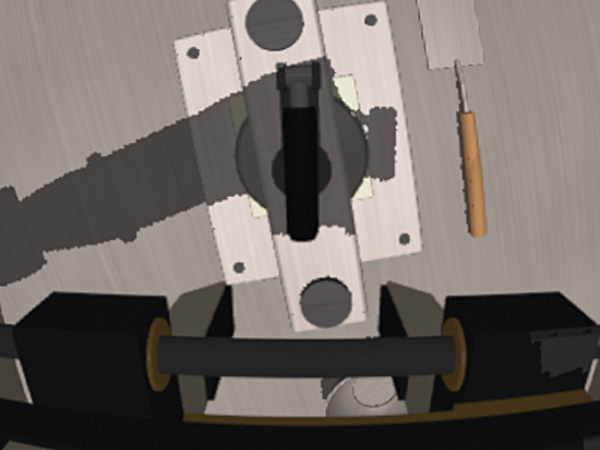

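View pics/s11.png

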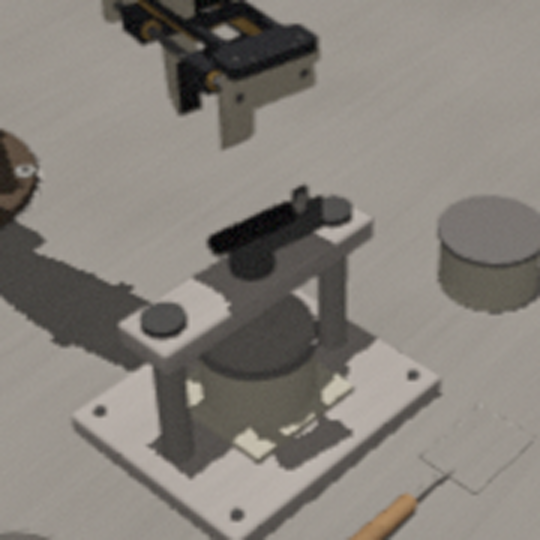

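Run:
```python
from h import *
e=wplane((321.3,198.5),.218);p=wplane((319.3,92),.222);print(e,p)
C=np.array([.5345,-.035]);d=p[:2]-e[:2];print(np.degrees(np.arctan2(d[1],d[0])),np.linalg.norm(d),np.linalg.norm(e[:2]-C))
pix('scene','pics/s12.png',(235,150,100,80),8)
```

```text
[ 0.5232037  -0.07054417  0.218     ] [0.54551459 0.02186973 0.222     ]
76.42717070129288 0.0950689478576019 0.03729603463237065
```

View pics/s12.png

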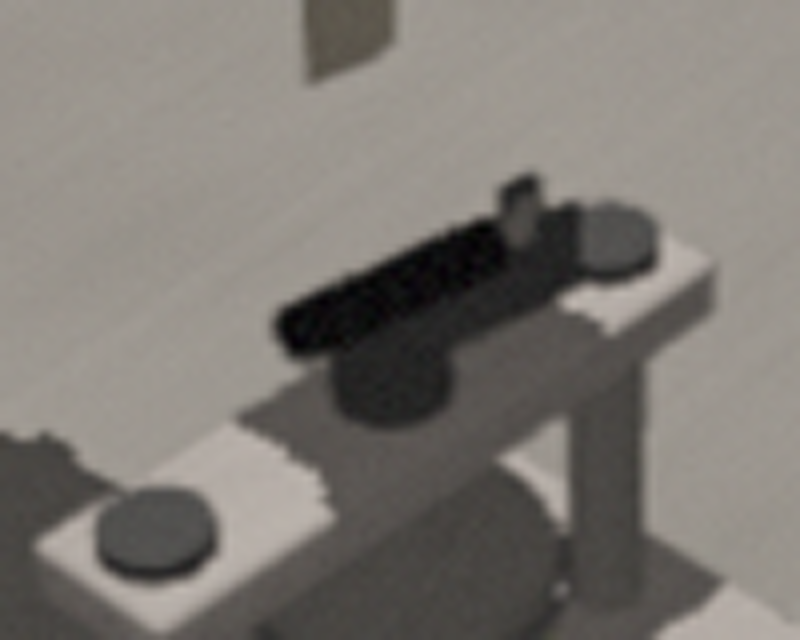

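```bash
python3 -c "
from cell import arm
print(arm.sign_off(), arm.observe()['clock'])"
```

```text
the job is handed in; nothing more can be done
the job is handed in; nothing more can be done
```

The tub is clamped, the handle is folded flat over the crank, and I handed the job in shortly after 16.6 s of the 72 s allowed. `sign_off()` reports no verdict.

- **Swinging out:** I gripped the handle's free end and swung it upright. The pictures showed it standing straight.
- **Cranking:** I turned it about 290° clockwise (roughly 5.05 rad). The push was 6.1–7.7 N running free and rose to 10.3–10.6 N, then 12.45 N on the last stroke.
- **Load on the lid:** I put it at about 70 N. The last reading alone suggests about 85 N and the ones before it about 55 N. They vary by about 1 N between directions, so the load is not exact, but every estimate is inside 40–100 N.
- **Folding back:** I folded the handle down until the arm felt about 10 N of resistance at the flat position, then let go and lifted clear.

In the last pictures the handle lies level along the crank arm, with its end about 37 mm past the axis against 38 mm nominal. The crank heading is 76.4° against 76.0° before folding, so the clamp had not turned back. The spare tub and the spatula looked undisturbed. The bowl was only partly in the last pictures, but the gripper never went near it. The force on the tool read near zero after I let go.

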